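# Clamp a mounted specimen with the turnbuckle of a self-centring clamp

## Task

Take the rectangular black specimen block and set it gently, upright, on the anvil between the open jaws of the clamp, then let go of it. Then turn the turnbuckle by its spokes so that both jaws draw in together and hold the block square with a clamping force of about 40 N; stop there (60 N from a jaw marks the block, 25 N is too loose) and take the hand away. Do not lean on the spokes with more than about 25 N, and leave the other things on the bench where they are.

Things in the scene. Friction and masses are not known exactly. Their poses are not given: they have to be found in the camera images.
- specimen_mid (a point): Centre of the specimen: black resin block, bright metal cross in its top; 44 mm along its x, 50 along y, 40 high, about 0.22 kg; starts upright on the bench left or right of the clamp. Must end with its x along clamp x (either way round): the jaws bear on the faces 44 mm apart. Grasp the faces 50 mm apart (along its y): these stay clear of the jaws.
- clamp: Clamp fixed to the bench: steel base plate 290 (x) by 270 (y) by 12 mm; origin at its underside's centre, z up. Jaws close along its x. Anvil at y = +85 mm; turnbuckle at y = -85 mm, axis along x. The spokes sweep up to 135 mm above the bench; jaws are 78 mm high, the carriages 65, and 95 at the turnbuckle's two ends (beyond x = 80 mm either way).
- anvil_top (a point): Centre of the anvil's flat top, 45 mm above the bench, 40 mm (clamp x) by 56 mm (clamp y), midway between the jaws; axes as the clamp's. The seated specimen's centre is 20 mm above this point; 5 mm off sideways does no harm, the jaws centre it along x.
- anvil: The anvil, a fixed steel block; origin at the centre of its underside, 33 mm below anvil_top.
- jaw_a: Aluminium jaw carriage at the clamp's -x side, slides towards +x to close. Origin starts 0 to 2.5 mm to +x of the clamp's. Its 46 mm wide pad (52 to 77 mm above the bench) has its face at x = -34.5 mm + e from this origin; e, the pad's setting, is 0 to 6 mm, unmeasured and different every time: contact with the block must be felt.
- jaw_b: The like carriage at the +x side, closing towards -x; pad face at x = +34.5 mm - e' from its own origin (which starts 0 to 2.5 mm to -x of the clamp's); e' 0 to 6 mm, unknown, independent. Free room between the pads is 52 to 69 mm at the start.
- turnbuckle: Steel turnbuckle body joining the threaded ends of both carriages; turns about its x (along clamp x); origin on the axis, midway, 75 mm above the bench. Six round spokes 10 mm thick, 60 degrees apart, square to x, two along its +z and -z, tips 60 mm from the axis; hub 16 mm radius. To tighten, the top spoke goes over towards clamp +y (the anvil side). A radian moves each jaw in by 2.5 mm; 1.6 to 5 rad to contact.
- spoke_tip (a point): Tip of the +z spoke (starts 0 to 57 degrees past upright, towards +y). Shut fingers from above, tips 36 mm over the axis, push a spoke at some 58 mm radius, from 20 degrees before upright (sooner jams) to 45 after; leave straight up, the next stands close behind. Free turning takes 0.29 N m, each 10 N of clamping adds 0.05: 0.49 at 40 N, about 0.4 rad past contact. Self-locking.
- puck: Round black specimen mount, 40 mm across, 22 mm high, loose, on the other side of the clamp from the specimen; origin at the centre of its underside. A bystander: leave it alone.
- long_block: Long black block 26 x 85 x 22 mm, loose; origin at the centre of its underside. A bystander: leave it alone.
- bottle: White bottle with cap, 44 mm across, 95 mm high, loose; origin at the centre of its underside. A bystander: leave it alone.
- ring: Steel ring, 60 mm across, 12 mm high, loose; origin at the centre of its underside. A bystander: leave it alone.
- specimen: The specimen block again; origin at the centre of its underside, 20 mm below specimen_mid.
Things that resemble listed ones, but are neither listed nor needed, are in the scene too. What is shaped like the specimen but orange or red is not meant.

How it is judged:
By the outcome, as a careful person would: the job done as asked, in the order asked, and still so for the second after the job is handed in, with the robot touching nothing.
It also fails if it takes over 72 s, if anything falls off the work surface, if the arm or the gripper's body presses on something with over 40 N, if the wrist force passes 120 N, or if a joint passes its speed limit or range.

## Robot

A 6-joint arm with a two-finger parallel gripper is mounted at the origin on the work surface. World frame = base frame: x ahead of the robot, y to its left, z up, the work surface at z = 0. Lengths are in mm, angles in rad, forces in N, time in s.
With the tool pointing down it reaches from about 400 to 925 mm from the base axis. Payload 12.5 kg.
Tool frame: the origin (TCP) lies midway between the tips of the shut fingers; the grasp point (between the pads) lies 19 mm behind it (env.grip_depth is the distance from the TCP to the grasp point, in mm); z points along the fingers, y is the line along which they close (so a half turn about z gives the same grasp; the last joint's range is limited). The gripper opens to 95 mm and grips with 3 to 60 N. Pads are 20 mm wide; open, the fingers measure 119 mm over their backs; the gripper's body (75 mm by 180 mm) begins 59 mm behind the grasp point.
Start: joints at [-1.27, 0.491, 1.559, -0, 1.092, -0.106], TCP at [247.319, -574.003, 214.661] pointing down, gripper open.
Joint ranges: [-3.1, 3.1], [-0.84, 2.19], [0.05, 2.79], [-1.13, 4.28], [0.06, 2.93], [-2.69, 2.69]. Speed limits (rad/s): [2.22, 2.22, 2.79, 3.14, 3.14, 3.14].

## Interface

Orientations are given as [roll, pitch, yaw] about the fixed x, y, z axes, in that order (R = Rz(yaw) Ry(pitch) Rx(roll)).
In Python, from cell import monitor, viewer, order, env gives the robot as it stands.
- The arm moves only by the tool move_arm, never from a script. Its argument "moves" is one flat list of numbers, 4 for each row, row after row: the shift along the tool's x, y, z normalised to -1 to 1, where 1 is 0.15 m, then the turn about the tool's z normalised to -1 to 1, where 1 is pi/2 rad. A call has 1 to 10 rows; each row shifts and turns the commanded pose from where the row before left it, along the tool's axes as they then stand; what a row does not reach is not made up. A row lasts 1/8 s, in which the tool goes at most 62.5 mm and 10.7 degrees, less where a joint would pass 70% of its speed; a pose out of reach is approached as far as the arm can. A call with a number of a shift or a turn outside -1 to 1 is refused whole. A call with a gripper value outside its range is refused whole. "claw" is the finger opening in mm, from 0 to 95.1, set as the call begins (left out, the last holds). The fingers move at their own pace and stop on an object; the grip force is fixed at half the most. Time passes only in rows, so rows that do not move let the fingers close. It gives the time, the measured TCP pose, the force, the opening and the grip force at its end, in the units of the state.
- monitor.state(): the state, without advancing time (a new reading comes with each control period).
- viewer.read_camera(name): name is "side" or "top"; returns the picture (480x640x3 uint8, red, green, blue); there is no depth.
- viewer.camera_info(name): a dict with "K" (3x3 intrinsics, pixels), "camera_from_world" (4x4, takes a point from world to camera coordinates). Camera axes: x right, y down, z forward; pixel columns grow to the right and rows downward; lengths in mm; the calibration is good to about 2 mm. A picture is of the moment at which its call begins. camera_info takes no time and is no camera call.
- order.job_done(): hands the job in; it is judged then, once.
The state is a dict: "t": time; "joints": joint angles; "qvel": joint speeds; "tau": joint torques, N m; "eef_pos": TCP position; "tcp_rot": TCP orientation; "ft_force": force on the tool from outside, world axes, zero at the start; "moment": the same for the moment, N m; "opening": opening from 0.0 (shut) to 1.0 (fully open); "grip_force": force on a finger pad.
Only numpy, scipy, OpenCV 4.12 (cv2) and the standard library are available. Lean on these libraries where they do the work, as an engineer would, in place of code of your own. Each camera call takes 0.05 s, during which the arm holds its last target. There are 200 camera calls.

## Working session

There is one attempt and no reset: what is moved stays moved. The work goes in short steps, Python scripts to look and compute and a tool call to move; the robot and the scene stay as the last step left them, time stands still between calls to the robot, and variables do not carry over. Pictures are saved under pics/ and viewed, at most 10 in all, crops included, and the job is handed in when it is done.

Besides the shell and the picture viewer there is one more tool, called by a JSON object that holds its "name" and its "arguments", one argument or row to a line. move_arm: Moves the arm, as the interface text tells. Scaled input: -1 to 1 covers 0.15 m each way for a shift and pi/2 rad each way for a turn. Its arguments: {"type":"object","properties":{"moves":{"type":"array"},"claw":{"type":"number"}},"required":["moves"]}

```bash
mkdir -p pics; python3 - <<'E'
from cell import monitor, viewer, order, env
import cv2
print(monitor.state())
for n in("side","top"):
    cv2.imwrite(f"pics/{n}0.png",viewer.read_camera(n)[:,:,::-1]); print(viewer.camera_info(n))
E
```

```text
{'t': 0.0, 'joints': array([-1.26959570e+00,  4.91538287e-01,  1.55945592e+00, -3.74251138e-05,
        1.09170100e+00, -1.05622397e-01]), 'qvel': array([-0.00097048, -0.00025683,  0.00039047,  0.00188789, -0.0008026 ,
       -0.0009526 ]), 'tau': array([ 1.45125647e-03, -6.12651014e+01, -2.58175439e+01,  6.92980131e-02,
        4.83199744e-02, -9.55431301e-05]), 'eef_pos': array([ 247.23396348, -573.75026223,  214.07273739]), 'tcp_rot': array([-3.14049274e+00, -8.32310364e-05,  4.06840245e-01]), 'ft_force': array([0.28962432, 0.78940494, 0.26837763]), 'moment': array([ 0.02199691, -0.00335917, -0.01694736]), 'grip_force': 0.0, 'opening': 0.9986308148507875}
{'K': array([[541.43065613,   0.        , 321.54856522],
       [  0.        , 541.43065613, 238.31606472],
       [  0.        ,   0.        ,   1.        ]]), 'camera_from_world': array([[-9.05077062e-01, -4.24854471e-01,  1.82808798e-02,
         4.56810625e+02],
       [-2.43216187e-01,  4.81907903e-01, -8.41790152e-01,
         1.97614600e+02],
       [ 3.48828609e-01, -7.66331163e-01, -5.39495273e-01,
         1.11124389e+03],
       [ 0.00000000e+00,  0.00000000e+00,  0.00000000e+00,
         1.00000000e+00]])}
{'K': array([[525.08630187,   0.        , 315.56347769],
       [  0.        , 525.08630187, 239.59154915],
       [  0.        ,   0.        ,   1.        ]]), 'camera_from_world': array([[ 1.55563053e-02, -9.99722201e-01,  1.77065626e-02,
         1.97109026e+01],
       [-9.95918355e-01, -1.70668912e-02, -8.86304232e-02,
         4.98750067e+02],
       [ 8.89079977e-02, -1.62555288e-02, -9.95907187e-01,
         1.03782144e+03],
       [ 0.00000000e+00,  0.00000000e+00,  0.00000000e+00,
         1.00000000e+00]])}
```

View pics/top0.png

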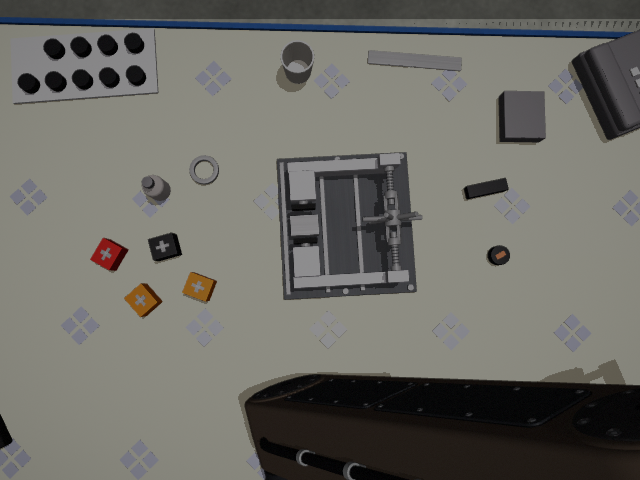

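View pics/side0.png

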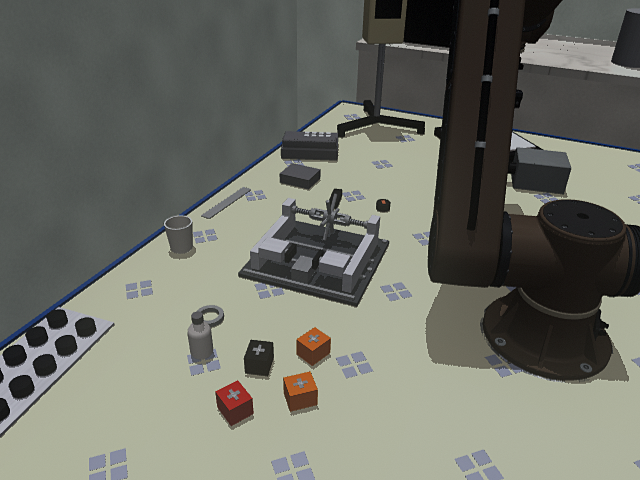

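The candidates in the top view are a red block at (109,254), orange blocks at (142,300) and (200,287), and a black block with a cross at (165,247). Only the black one fits the description. The clamp is at about (347,226), with the anvil at about (304,225) and the spokes at about (393,217).

```bash
cat > h.py <<'E'
import numpy as np, cv2
from cell import monitor, viewer, order, env
def ray(n,uv,z):
    c=viewer.camera_info(n);T=c["camera_from_world"];R=T[:3,:3];o=-R.T@T[:3,3]
    uv=np.atleast_2d(np.array(uv,float))
    d=(R.T@np.linalg.inv(c["K"])@np.c_[uv,np.ones(len(uv))].T).T
    return (o+d*((z-o[2])/d[:,2])[:,None])[:,:3]
def proj(n,P):
    c=viewer.camera_info(n);T=c["camera_from_world"];q=c["K"]@(T[:3,:3]@np.array(P,float)+T[:3,3]);return q[:2]/q[2]
E
python3 - <<'E'
from h import *
im=cv2.imread("pics/top0.png")
c=im[225:270,140:190]; a=cv2.resize(c,None,fx=8,fy=8,interpolation=cv2.INTER_CUBIC)
b=cv2.resize(im[145:305,270:430],None,fx=3,fy=3,interpolation=cv2.INTER_CUBIC)[:,:395]
out=np.zeros((480,800,3),np.uint8); out[:360,:400]=a; out[:,405:800]=b
cv2.imwrite("pics/crop1.png",out)
print("plate",ray("top",[(277,159),(405,152),(415,291),(284,299)],12).round(1).tolist())
g=c.astype(int); dark=(g.max(2)<75).astype(np.uint8)
cs,_=cv2.findContours(dark,cv2.RETR_EXTERNAL,cv2.CHAIN_APPROX_NONE); k=max(cs,key=cv2.contourArea)
k=k.reshape(-1,2)+[140,225]; w=ray("top",k,40)[:,:2].astype(np.float32); print("rect@40",cv2.minAreaRect(w))
n,l,s,ce=cv2.connectedComponentsWithStats(((g.min(2)>110)&(cv2.fillPoly(np.zeros(dark.shape,np.uint8),[(k-[140,225]).astype(np.int32)],1)>0)).astype(np.uint8))
print(s[1:],ce[1:]+[140,225])
i=1+np.argmax(s[1:,4]); print("cross",ray("top",ce[i]+[140,225],40))
E
```

```text
plate [[664.8, 109.8, 12.0], [684.8, -155.0, 12.0], [398.1, -175.4, 12.0], [378.0, 89.4, 12.0]]
rect@40 ((477.6064147949219, 325.6250915527344), (48.644954681396484, 57.248687744140625), 16.31879425048828)
[[16 16 13 11 57]] [[161.8245614  245.85964912]]
cross [[479.15289654 331.06022196  40.        ]]
```

View pics/crop1.png

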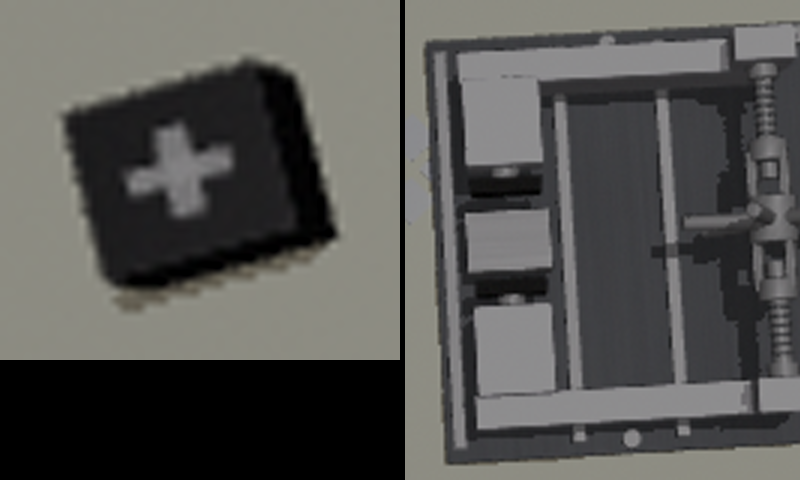

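The crop confirms a black top with a bright cross. The longer face edge, about 24 px, runs nearly along world y. Next I'll work out the poses and look at the spokes.

```bash
python3 - <<'E'
from h import *
c=np.array([(65,115),(250,62),(300,230),(115,285)])/8+[140,225]-.4
w=ray("top",c,40)[:,:2]; print("spec top",w.round(1).tolist(),"mid",w.mean(0),[np.linalg.norm(w[i]-w[i-1]).round(1) for i in range(4)])
y=(w[0]-w[1]+w[3]-w[2]); print("yaw from y",np.arctan2(-y[0],y[1])); x=(w[1]-w[2]+w[0]-w[3]); print("yaw x",np.arctan2(x[1],x[0]))
a=np.array([(467,212),(548,209),(552,268),(470,272)],float); a=np.c_[270+(a[:,0]-405)/3,145+a[:,1]/3]-.3
w=ray("top",a,45)[:,:2]; print("anvil",w.mean(0),[np.linalg.norm(w[i]-w[i-1]).round(1) for i in range(4)])
x=(w[0]-w[3]+w[1]-w[2]);print(np.arctan2(x[1],x[0]))
t=cv2.imread("pics/top0.png")[190:250,350:440]; s=cv2.imread("pics/side0.png")[175:250,280:390]
out=np.zeros((600,720,3),np.uint8); f=lambda i,k:cv2.resize(i,None,fx=k,fy=k,interpolation=cv2.INTER_CUBIC)
out[:240,:360]=f(t,4); out[240:540,:440]=f(s,4); cv2.imwrite("pics/crop2.png",out[:540,:440])
# predicted tips
C=np.array([531.4,-32.8]);psi=.072;ey=np.array([-np.sin(psi),np.cos(psi)])
for th in range(-60,61,10):
    p=np.r_[C+ey*(-85+60*np.sin(np.radians(th))),75+60*np.cos(np.radians(th))]
    print(th,((proj("top",p)-[350,190])*4).round(),((proj("side",p)-[280,175])*4+[0,240]).round())
E
```

```text
spec top [[492.3, 359.3], [506.2, 314.4], [464.9, 300.5], [450.6, 345.2]] mid [478.49199075 329.8674962 ] [np.float64(44.0), np.float64(47.0), np.float64(43.6), np.float64(47.0)]
yaw from y 0.3049633617448781
yaw x 0.3247396444070158
anvil [525.37291287  50.66970239] [np.float64(39.9), np.float64(53.5), np.float64(39.3), np.float64(54.0)]
0.07582721880725232
-60 [288.  99.] [231. 329.]
-50 [279.  97.] [228. 321.]
-40 [266.  96.] [224. 316.]
-30 [251.  95.] [220. 313.]
-20 [232.  95.] [215. 314.]
-10 [211.  95.] [209. 317.]
0 [188.  96.] [204. 323.]
10 [165.  97.] [198. 332.]
20 [142.  99.] [192. 343.]
30 [120. 102.] [186. 357.]
40 [100. 105.] [181. 372.]
50 [ 82. 107.] [176. 388.]
60 [ 67. 111.] [172. 406.]
```

View pics/crop2.png

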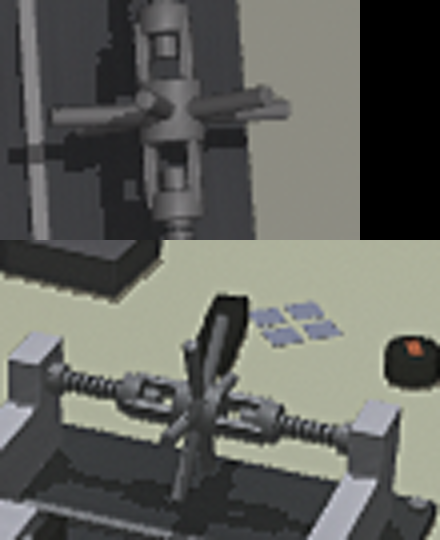

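{"name": "move_arm", "arguments": {
  "moves": [0, 0, 0, 0.058, 0.3, -0.26, 0, 0, 0.3, -0.26, 0, 0, 0.3, -0.26, 0, 0, 0.3, -0.26, 0, 0, 0.3, -0.26, 0, 0, 0.3, -0.26, 0, 0, 0.3, -0.26, 0, 0, 0.3, -0.26, 0, 0, 0.3, -0.26, 0, 0],
  "claw": 95
}}

```text
t: 1.35
eef_pos: [524.0, -112.8, 214.5]
tcp_rot: [3.142, 0.0, 0.316]
ft_force: [-0.6, -1.2, -0.4]
opening: 0.998
grip_force: 0.0
```

```bash
cat >> h.py <<'E'
def go(x,y,z,yaw=None,p=None):
    s=monitor.state(); p=s["eef_pos"] if p is None else np.array(p); psi=s["tcp_rot"][2]; d=np.array([x,y,z])-p
    c,n=np.cos(psi),np.sin(psi)
    print("t",s["t"],"pose",p.round(1),"rot",s["tcp_rot"].round(4),"F",s["ft_force"].round(2),"M",s["moment"].round(3),"open",s["opening"],s["grip_force"])
    print("shift mm",np.array([d[0]*c+d[1]*n,d[0]*n-d[1]*c,-d[2]]).round(1),"units",(np.array([d[0]*c+d[1]*n,d[0]*n-d[1]*c,-d[2]])/150).round(4),"turn",None if yaw is None else round((psi-yaw)/(np.pi/2),4))
E
python3 -c "
from h import *
go(478.5,329.9,120,.315)"
```

```text
t 1.35 pose [ 524.  -112.8  214.5] rot [3.1416e+00 2.0000e-04 3.1570e-01] F [-0.59 -1.18 -0.41] M [ 0.005 -0.07  -0.008] open 0.9977726891819135 0.0
shift mm [  94.2 -434.9   94.5] units [ 0.6277 -2.8995  0.6302] turn 0.0004
```

{"name": "move_arm", "arguments": {
  "moves": [0.078, -0.362, 0, 0, 0.078, -0.362, 0, 0, 0.078, -0.362, 0, 0, 0.078, -0.362, 0, 0, 0.078, -0.362, 0.1, 0, 0.078, -0.362, 0.15, 0, 0.078, -0.362, 0.19, 0, 0.078, -0.362, 0.19, 0, 0, 0, 0, 0]
}}

```text
t: 2.48
eef_pos: [475.6, 329.9, 117.5]
tcp_rot: [3.141, 0.004, 0.32]
ft_force: [0.7, -0.1, -0.6]
opening: 1.004
grip_force: 0.0
```

```bash
python3 - <<'E'
from h import *
go(478.5,329.9,4,.315)
im=viewer.read_camera("top")[:,:,::-1]; s=viewer.read_camera("side")[:,:,::-1]
a=cv2.resize(im[200:300,100:230],None,fx=4,fy=4); b=cv2.resize(s[290:430,200:340],None,fx=2,fy=2)
o=np.zeros((400,800,3),np.uint8); o[:400,:520]=a; o[:280,520:]=b; cv2.imwrite("pics/app.png",o)
print(proj("side",[478.5,329.9,40]))
E
```

```text
t 2.475 pose [475.6 329.9 117.5] rot [3.1411 0.0038 0.3197] F [ 0.71 -0.05 -0.56] M [0.049 0.027 0.005] open 1.0038051213022372 0.0
shift mm [  2.8   0.9 113.5] units [0.0184 0.0061 0.7569] turn 0.003
[259.14167956 349.72654945]
```

View pics/app.png

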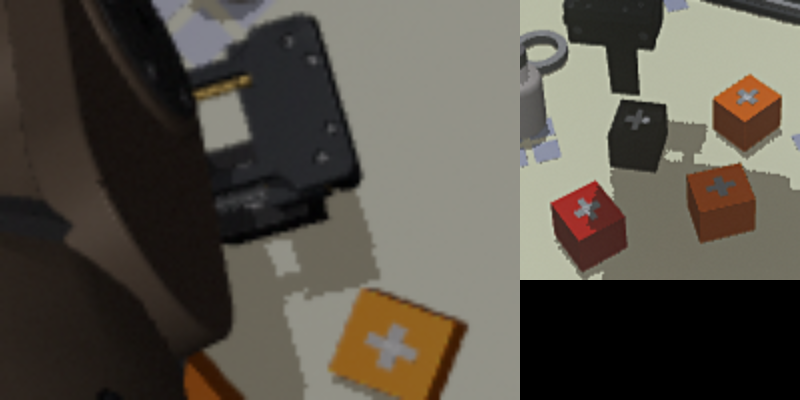

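The side view puts the cross at (259,350), which matches the predicted (259,350). I'll descend there.

{"name": "move_arm", "arguments": {
  "moves": [0.018, 0.006, 0.3, 0, 0, 0, 0.26, 0, 0, 0, 0.15, 0, 0, 0, 0.045, 0, 0, 0, 0, 0]
}}

```text
t: 3.2
eef_pos: [480.9, 326.8, 7.6]
tcp_rot: [-3.142, -0.001, 0.315]
ft_force: [-0.9, 0.3, 0.2]
opening: 0.996
grip_force: 0.0
```

{"name": "move_arm", "arguments": {
  "moves": [0, 0, 0, 0, 0, 0, 0, 0, 0, 0, 0, 0, 0, 0, 0, 0, 0, 0, 0, 0, 0, 0, 0, 0, 0, 0, 0, 0, 0, 0, 0, 0],
  "claw": 40
}}

```text
t: 4.2
eef_pos: [480.3, 327.6, 6.9]
tcp_rot: [-3.141, -0.0, 0.316]
ft_force: [-2.5, 2.9, 3.6]
opening: 0.524
grip_force: 30.0
```

{"name": "move_arm", "arguments": {
  "moves": [0, 0, -0.1, 0, 0, 0, -0.3, 0, 0, 0, -0.38, 0, 0, 0, -0.38, 0.077, 0, 0, 0, 0.077, 0, 0, 0, 0]
}}

```text
t: 4.95
eef_pos: [480.1, 327.0, 181.7]
tcp_rot: [3.141, -0.001, 0.074]
ft_force: [-0.2, -0.3, -2.5]
opening: 0.519
grip_force: 30.0
```

```bash
python3 -c "
from h import *
go(525.4,51.3,110,.074)"
```

```text
t 4.95 pose [480.1 327.  181.7] rot [ 3.1415e+00 -6.0000e-04  7.4500e-02] F [-0.19 -0.34 -2.55] M [ 0.034  0.039 -0.062] open 0.5191253636046224 30.000283420085907
shift mm [ 24.7 278.3  71.7] units [0.1646 1.8554 0.4779] turn 0.0003
```

{"name": "move_arm", "arguments": {
  "moves": [0.03, 0.3, 0, 0, 0.035, 0.35, 0, 0, 0.035, 0.35, 0, 0, 0.035, 0.35, 0, 0, 0.03, 0.305, 0, 0, 0, 0.2, 0.2, 0, 0, 0, 0.27, 0, 0, 0, 0, 0, 0, 0, 0, 0]
}}

```text
t: 6.08
eef_pos: [525.8, 51.9, 111.1]
tcp_rot: [3.141, -0.0, 0.076]
ft_force: [0.5, -0.2, -2.1]
opening: 0.522
grip_force: 30.0
```

```bash
python3 - <<'E'
from h import *
go(525.4,51.3,52,.074)
im=viewer.read_camera("top")[:,:,::-1]; s=viewer.read_camera("side")[:,:,::-1]
a=cv2.resize(im[150:300,250:420],None,fx=2,fy=2); b=cv2.resize(s[180:310,230:390],None,fx=4,fy=4)
o=np.zeros((520,800,3),np.uint8); o[:300,:160]=a[:,:160]; o[:520,160:]=b; cv2.imwrite("pics/pl.png",o)
E
```

```text
t 6.075 pose [525.8  51.9 111.1] rot [ 3.1414e+00 -1.0000e-04  7.5500e-02] F [ 0.51 -0.23 -2.11] M [ 0.065 -0.046  0.044] open 0.5221480860587369 29.999570846557617
shift mm [-0.4  0.6 59.1] units [-0.0027  0.004   0.3943] turn 0.001
```

View pics/pl.png

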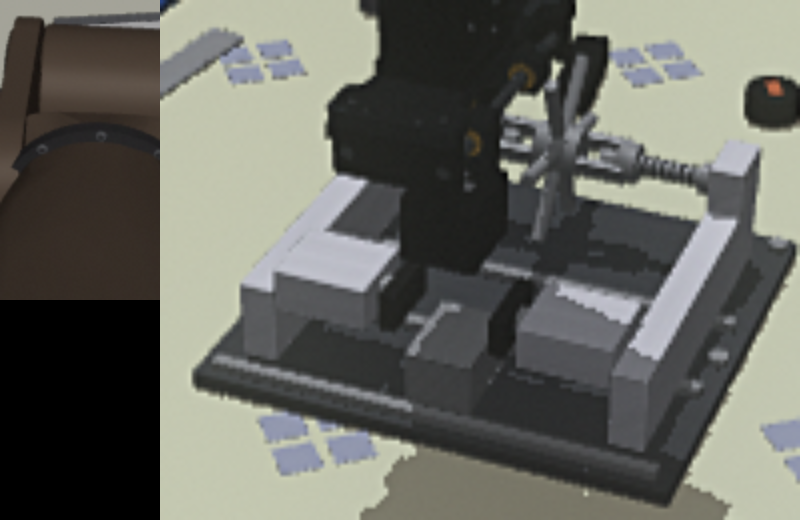

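The block hangs above the anvil, between the dark pads at crop (400,295) and (510,320). I'll lower it slowly and watch the force.

{"name": "move_arm", "arguments": {
  "moves": [0, 0, 0.1, 0, 0, 0, 0.12, 0, 0, 0, 0.08, 0, 0, 0, 0.04, 0, 0, 0, 0.015, 0, 0, 0, 0, 0, 0, 0, 0, 0]
}}

```text
t: 7.05
eef_pos: [525.7, 51.7, 57.5]
tcp_rot: [3.141, -0.001, 0.074]
ft_force: [0.5, -0.6, -3.3]
opening: 0.525
grip_force: 30.0
```

{"name": "move_arm", "arguments": {
  "moves": [0, 0, 0.007, 0, 0, 0, 0.007, 0, 0, 0, 0.007, 0, 0, 0, 0, 0, 0, 0, 0, 0]
}}

```text
t: 7.68
eef_pos: [525.5, 51.7, 54.0]
tcp_rot: [3.142, 0.0, 0.074]
ft_force: [-0.6, 0.4, -3.5]
opening: 0.522
grip_force: 30.0
```

{"name": "move_arm", "arguments": {
  "moves": [0, 0, 0.005, 0, 0, 0, 0, 0, 0, 0, 0.004, 0, 0, 0, 0, 0]
}}

```text
t: 8.18
eef_pos: [525.5, 51.7, 52.6]
tcp_rot: [3.142, 0.0, 0.074]
ft_force: [1.1, 0.2, -3.1]
opening: 0.526
grip_force: 30.0
```

{"name": "move_arm", "arguments": {
  "moves": [0, 0, 0.004, 0, 0, 0, 0, 0, 0, 0, 0, 0]
}}

```text
t: 8.55
eef_pos: [525.5, 51.7, 52.0]
tcp_rot: [3.142, -0.0, 0.074]
ft_force: [0.8, 0.2, -3.2]
opening: 0.524
grip_force: 30.0
```

{"name": "move_arm", "arguments": {
  "moves": [0, 0, 0.004, 0, 0, 0, 0, 0]
}}

```text
t: 8.8
eef_pos: [525.5, 51.7, 51.9]
tcp_rot: [3.141, -0.0, 0.074]
ft_force: [-0.5, 0.4, 5.0]
opening: 0.524
grip_force: 30.0
```

{"name": "move_arm", "arguments": {
  "moves": [0, 0, 0.004, 0, 0, 0, 0, 0]
}}

```text
t: 9.05
eef_pos: [525.5, 51.7, 51.9]
tcp_rot: [3.141, -0.001, 0.074]
ft_force: [-4.0, -0.6, 14.2]
opening: 0.525
grip_force: 30.0
```

{"name": "move_arm", "arguments": {
  "moves": [0, 0, -0.004, 0, 0, 0, 0, 0]
}}

```text
t: 9.3
eef_pos: [525.5, 51.7, 51.9]
tcp_rot: [3.141, -0.0, 0.074]
ft_force: [-2.3, -1.0, 6.9]
opening: 0.521
grip_force: 30.0
```

{"name": "move_arm", "arguments": {
  "moves": [0, 0, 0, 0, 0, 0, 0, 0, 0, 0, 0, 0, 0, 0, 0, 0, 0, 0, 0, 0],
  "claw": 72
}}

```text
t: 9.93
eef_pos: [525.5, 51.7, 51.4]
tcp_rot: [3.142, 0.0, 0.074]
ft_force: [0.2, -0.1, 0.5]
opening: 0.756
grip_force: 0.0
```

{"name": "move_arm", "arguments": {
  "moves": [0, 0, -0.05, 0, 0, 0, -0.15, 0, 0, 0, -0.3, 0, 0, 0, -0.3, 0, 0, 0, -0.06, 0, 0, 0, 0, 0]
}}

```text
t: 10.68
eef_pos: [525.4, 51.7, 180.8]
tcp_rot: [3.141, -0.001, 0.074]
ft_force: [-0.1, 1.4, 0.1]
opening: 0.758
grip_force: 0.0
```

```bash
python3 - <<'E'
from h import *
C=np.array([531.4,-32.8]);a=np.array([525.4,51.3]);psi=.0745
ey=np.array([-np.sin(psi),np.cos(psi)]); C2=(C+a-85*ey)/2; print("clamp",C2,a-85*ey)
p=C2+ey*(-85); print("axis",p); go(*(C2+ey*(-85+3)),178,.0745)
E
```

```text
clamp [531.5633219  -33.13211173] [531.7266438  -33.46422346]
axis [ 537.8899657  -117.89633519]
t 10.675 pose [525.4  51.7 180.8] rot [ 3.1414e+00 -1.0000e-03  7.3800e-02] F [-0.08  1.36  0.13] M [0.048 0.023 0.02 ] open 0.7575525085567433 0.0
shift mm [-1.000e-01  1.671e+02  2.800e+00] units [-4.0000e-04  1.1137e+00  1.8500e-02] turn -0.0004
```

{"name": "move_arm", "arguments": {
  "moves": [0, 0.3, 0, 0, 0, 0.35, 0, 0, 0, 0.35, 0, 0, 0, 0.234, 0, 0, 0, 0, 0, 0, 0, 0, 0, 0, 0, 0, 0, 0],
  "claw": 0
}}

```text
t: 11.55
eef_pos: [538.9, -131.8, 180.0]
tcp_rot: [-3.141, 0.001, 0.075]
ft_force: [-0.1, 1.2, -0.3]
opening: 0.079
grip_force: 0.0
```

```bash
cat >> h.py <<'E'
AX=np.array([537.9,-117.9]);PS=.0745;EX=np.array([np.cos(PS),np.sin(PS)]);EY=np.array([-np.sin(PS),np.cos(PS)])
def rel():
    s=monitor.state(); p=s["eef_pos"]; d=p[:2]-AX; F=s["ft_force"];M=s["moment"]
    print("t",round(s["t"],2),"rel x %.1f y %.1f z %.1f"%(d@EX,d@EY,p[2]-75),"Fx %.1f Fy %.1f Fz %.1f"%(F[:2]@EX,F[:2]@EY,F[2]),"Mx %.3f"%(M[:2]@EX),"open",round(s["opening"],3))
E
python3 - <<'E'
from h import *
rel()
s=viewer.read_camera("side")[:,:,::-1]
cv2.imwrite("pics/s2.png",cv2.resize(s[180:310,230:390],None,fx=4,fy=4))
E
```

```text
t 11.55 rel x -0.0 y -13.9 z 105.0 Fx -0.0 Fy 1.2 Fz -0.3 Mx 0.020 open 0.079
```

View pics/s2.png

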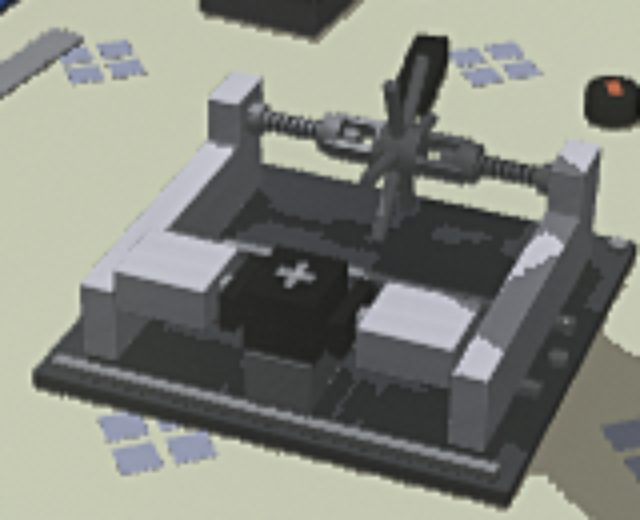

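The block sits upright on the anvil between the pads. The near-upright spoke's tip at crop (390,85) puts it at about 18° past upright. I'll descend behind it.

{"name": "move_arm", "arguments": {
  "moves": [0, -0.003, 0.2, 0, 0, 0, 0.16, 0, 0, 0, 0.06, 0, 0, 0, 0.04, 0, 0, 0, 0, 0, 0, 0, 0, 0]
}}

```text
t: 12.35
eef_pos: [539.4, -132.5, 112.1]
tcp_rot: [3.141, -0.001, 0.074]
ft_force: [-0.4, -0.9, -0.2]
opening: 0.005
grip_force: 0.0
```

```bash
python3 -c "
from h import *
rel()"
```

```text
t 12.35 rel x 0.4 y -14.7 z 37.1 Fx -0.4 Fy -0.8 Fz -0.2 Mx 0.043 open 0.005
```

{"name": "move_arm", "arguments": {
  "moves": [0, -0.03, 0, 0, 0, -0.03, 0, 0, 0, -0.03, 0, 0, 0, -0.03, 0, 0]
}}

```text
t: 12.85
eef_pos: [537.7, -114.1, 111.5]
tcp_rot: [3.142, -0.0, 0.074]
ft_force: [0.6, -0.1, 0.1]
opening: 0.008
grip_force: 0.0
```

```bash
python3 -c "
from h import *
rel()"
```

```text
t 12.85 rel x 0.1 y 3.8 z 36.5 Fx 0.6 Fy -0.1 Fz 0.1 Mx 0.076 open 0.008
```

{"name": "move_arm", "arguments": {
  "moves": [0, -0.025, 0, 0]
}}

```text
t: 12.98
eef_pos: [537.7, -111.2, 111.5]
tcp_rot: [3.14, -0.001, 0.075]
ft_force: [-0.5, -8.3, -0.8]
opening: 0.001
grip_force: 3.8
```

{"name": "move_arm", "arguments": {
  "moves": [0, -0.025, 0, 0]
}}

```text
t: 13.1
eef_pos: [537.6, -107.8, 111.5]
tcp_rot: [3.14, -0.001, 0.074]
ft_force: [1.1, -8.5, -0.7]
opening: 0.005
grip_force: 3.5
```

```bash
python3 - <<'E'
from h import *
rel()
s=viewer.read_camera("side")[:,:,::-1]
cv2.imwrite("pics/s3.png",cv2.resize(s[160:260,270:390],None,fx=5,fy=5))
E
```

```text
t 13.1 rel x 0.5 y 10.1 z 36.5 Fx 0.4 Fy -8.6 Fz -0.7 Mx -1.586 open 0.005
```

View pics/s3.png

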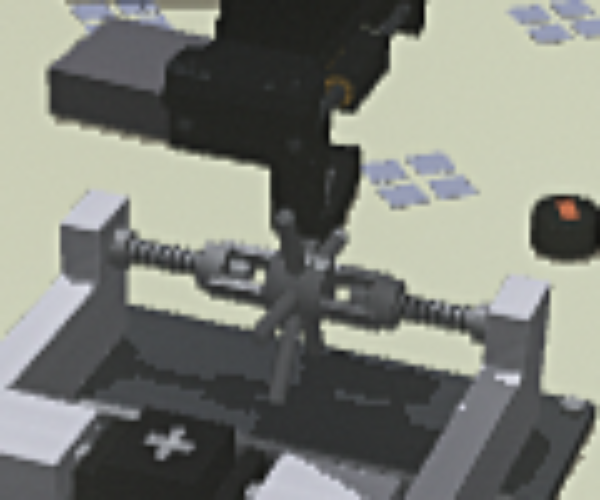

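{"name": "move_arm", "arguments": {
  "moves": [0, -0.03, 0, 0, 0, -0.03, 0, 0, 0, 0, 0, 0]
}}

```text
t: 13.52
eef_pos: [537.1, -98.4, 111.9]
tcp_rot: [3.14, -0.001, 0.074]
ft_force: [-0.1, -4.4, 3.6]
opening: 0.003
grip_force: 2.7
```

```bash
python3 -c "
from h import *
rel()"
```

```text
t 13.53 rel x 0.6 y 19.5 z 36.9 Fx -0.4 Fy -4.3 Fz 3.6 Mx -0.601 open 0.003
```

{"name": "move_arm", "arguments": {
  "moves": [0, 0, -0.12, 0, 0, 0, -0.16, 0, 0, -0.0, 0, 0]
}}

```text
t: 13.9
eef_pos: [537.1, -98.0, 154.6]
tcp_rot: [3.141, -0.002, 0.074]
ft_force: [0.0, 0.0, -0.5]
opening: 0.005
grip_force: 0.0
```

```bash
python3 - <<'E'
from h import *
rel()
for th in range(-30,61,5):
    p=np.r_[AX+EY*60*np.sin(np.radians(th)),75+60*np.cos(np.radians(th))]
    print(th,((proj("side",p)-[300,180])*8).round())
s=viewer.read_camera("side")[:,:,::-1]
cv2.imwrite("pics/s4.png",cv2.resize(s[180:250,300:360],None,fx=8,fy=8,interpolation=cv2.INTER_CUBIC))
E
```

```text
t 13.9 rel x 0.7 y 19.9 z 79.6 Fx 0.0 Fy 0.0 Fz -0.5 Mx 0.093 open 0.005
-30 [279. 106.]
-25 [274. 106.]
-20 [269. 107.]
-15 [264. 109.]
-10 [258. 113.]
-5 [252. 119.]
0 [247. 125.]
5 [241. 134.]
10 [235. 143.]
15 [229. 154.]
20 [223. 166.]
25 [217. 179.]
30 [211. 193.]
35 [206. 208.]
40 [201. 223.]
45 [196. 240.]
50 [192. 256.]
55 [188. 273.]
60 [184. 290.]
```

View pics/s4.png

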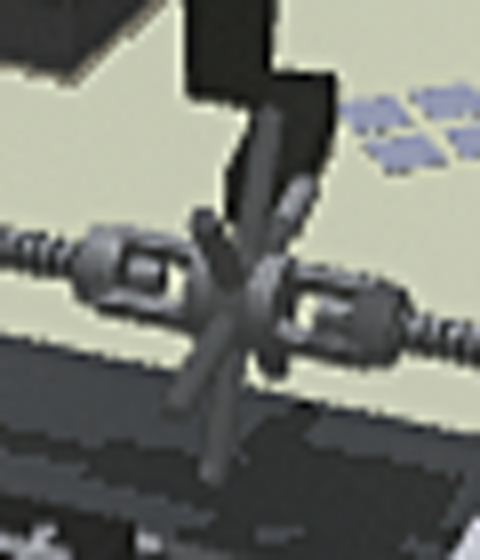

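The pushed spoke is about 39° past upright, with its tip at (205,215), and the next is at about -20°, tip (268,112). I'll push a few degrees more so the next one stands at -15°.

{"name": "move_arm", "arguments": {
  "moves": [0, 0.03, 0, 0, 0, 0, 0.16, 0, 0, 0, 0.12, 0, 0, 0, 0, 0, 0, -0.03, 0, 0, 0, -0.03, 0, 0, 0, 0, 0, 0]
}}

```text
t: 14.82
eef_pos: [536.9, -93.8, 112.5]
tcp_rot: [3.14, -0.002, 0.074]
ft_force: [0.5, -3.1, 4.5]
opening: 0.006
grip_force: 2.6
```

```bash
python3 -c "
from h import *
rel()"
```

```text
t 14.82 rel x 0.8 y 24.2 z 37.5 Fx 0.3 Fy -3.2 Fz 4.5 Mx -0.482 open 0.006
```

{"name": "move_arm", "arguments": {
  "moves": [0, 0, -0.14, 0, 0, 0, -0.2, 0, 0, 0.2, 0, 0, 0, 0.2, 0, 0, 0, 0, 0.2, 0, 0, 0, 0.14, 0, 0, 0, 0, 0]
}}

```text
t: 15.7
eef_pos: [540.0, -153.0, 110.6]
tcp_rot: [-3.14, 0.002, 0.074]
ft_force: [0.6, 0.7, 0.3]
opening: 0.007
grip_force: 0.0
```

```bash
python3 -c "
from h import *
rel()"
```

```text
t 15.7 rel x -0.5 y -35.2 z 35.6 Fx 0.6 Fy 0.6 Fz 0.3 Mx 0.043 open 0.007
```

{"name": "move_arm", "arguments": {
  "moves": [0, -0.03, 0, 0, 0, -0.03, 0, 0, 0, -0.03, 0, 0, 0, -0.03, 0, 0]
}}

```text
t: 16.2
eef_pos: [540.6, -136.1, 113.4]
tcp_rot: [3.139, -0.004, 0.074]
ft_force: [1.0, -6.0, 6.4]
opening: 0.003
grip_force: 3.4
```

{"name": "move_arm", "arguments": {
  "moves": [0, -0.03, 0, 0, 0, -0.03, 0, 0, 0, -0.03, 0, 0, 0, -0.03, 0, 0]
}}

```text
t: 16.7
eef_pos: [539.0, -117.9, 112.9]
tcp_rot: [3.139, -0.003, 0.074]
ft_force: [1.9, -6.5, -1.1]
opening: 0.007
grip_force: 3.2
```

{"name": "move_arm", "arguments": {
  "moves": [0, -0.03, 0, 0, 0, -0.03, 0, 0, 0, -0.03, 0, 0, 0, -0.03, 0, 0]
}}

```text
t: 17.2
eef_pos: [537.5, -100.2, 112.6]
tcp_rot: [3.139, -0.003, 0.074]
ft_force: [0.1, -8.1, -0.9]
opening: 0.004
grip_force: 3.2
```

```bash
python3 -c "
from h import *
rel()"
```

```text
t 17.2 rel x 0.9 y 17.7 z 37.6 Fx -0.5 Fy -8.1 Fz -0.9 Mx -1.437 open 0.004
```

{"name": "move_arm", "arguments": {
  "moves": [0, -0.03, 0, 0, 0, -0.017, 0, 0, 0, 0, 0, 0, 0, 0, -0.14, 0, 0, 0, -0.2, 0, 0, 0.2, 0, 0, 0, 0.2, 0, 0, 0, 0, 0.2, 0, 0, 0, 0.147, 0, 0, 0, 0, 0]
}}

```text
t: 18.45
eef_pos: [540.0, -151.8, 109.8]
tcp_rot: [-3.14, 0.002, 0.074]
ft_force: [-0.6, -0.8, -0.2]
opening: 0.004
grip_force: 0.0
```

```bash
python3 -c "
from h import *
rel()"
```

```text
t 18.45 rel x -0.4 y -34.0 z 34.8 Fx -0.7 Fy -0.7 Fz -0.2 Mx 0.048 open 0.004
```

{"name": "move_arm", "arguments": {
  "moves": [0, -0.03, 0, 0, 0, -0.03, 0, 0, 0, -0.03, 0, 0, 0, -0.03, 0, 0]
}}

```text
t: 18.95
eef_pos: [540.5, -135.0, 112.4]
tcp_rot: [3.139, -0.004, 0.074]
ft_force: [1.2, -6.1, 5.6]
opening: 0.007
grip_force: 3.4
```

```bash
python3 -c "
from h import *
rel()"
```

```text
t 18.95 rel x 1.3 y -17.3 z 37.4 Fx 0.7 Fy -6.2 Fz 5.6 Mx -0.968 open 0.007
```

{"name": "move_arm", "arguments": {
  "moves": [0, -0.03, 0, 0, 0, -0.03, 0, 0]
}}

```text
t: 19.2
eef_pos: [539.8, -125.9, 112.3]
tcp_rot: [3.139, -0.004, 0.074]
ft_force: [0.2, -6.8, 5.5]
opening: 0.005
grip_force: 2.9
```

```bash
python3 -c "
from h import *
rel()"
```

```text
t 19.2 rel x 1.3 y -8.1 z 37.3 Fx -0.3 Fy -6.8 Fz 5.5 Mx -0.822 open 0.005
```

{"name": "move_arm", "arguments": {
  "moves": [0, -0.03, 0, 0, 0, -0.03, 0, 0]
}}

```text
t: 19.45
eef_pos: [539.0, -116.9, 111.9]
tcp_rot: [3.139, -0.003, 0.074]
ft_force: [1.6, -8.1, -2.6]
opening: 0.004
grip_force: 3.4
```

{"name": "move_arm", "arguments": {
  "moves": [0, -0.03, 0, 0, 0, -0.03, 0, 0]
}}

```text
t: 19.7
eef_pos: [538.1, -108.1, 111.6]
tcp_rot: [3.139, -0.003, 0.074]
ft_force: [0.0, -9.4, -2.6]
opening: 0.006
grip_force: 3.6
```

{"name": "move_arm", "arguments": {
  "moves": [0, -0.03, 0, 0, 0, -0.03, 0, 0]
}}

```text
t: 19.95
eef_pos: [537.5, -99.2, 111.7]
tcp_rot: [3.139, -0.003, 0.074]
ft_force: [-0.1, -7.9, 0.6]
opening: 0.005
grip_force: 3.2
```

```bash
python3 -c "
from h import *
rel()"
```

```text
t 19.95 rel x 1.0 y 18.7 z 36.7 Fx -0.7 Fy -7.8 Fz 0.6 Mx -1.491 open 0.005
```

{"name": "move_arm", "arguments": {
  "moves": [0, -0.03, 0, 0, 0, -0.011, 0, 0, 0, 0, 0, 0, 0, 0, -0.14, 0, 0, 0, -0.2, 0, 0, 0.2, 0, 0, 0, 0.2, 0, 0, 0, 0, 0.2, 0, 0, 0, 0.137, 0, 0, 0, 0, 0]
}}

```text
t: 21.2
eef_pos: [540.2, -151.7, 110.7]
tcp_rot: [-3.141, 0.001, 0.074]
ft_force: [0.4, 0.4, 0.8]
opening: 0.006
grip_force: 0.0
```

{"name": "move_arm", "arguments": {
  "moves": [0, -0.03, 0, 0, 0, -0.03, 0, 0, 0, -0.03, 0, 0, 0, -0.03, 0, 0]
}}

```text
t: 21.7
eef_pos: [540.8, -135.3, 113.2]
tcp_rot: [3.138, -0.005, 0.074]
ft_force: [0.5, -8.4, 8.8]
opening: 0.0
grip_force: 4.8
```

{"name": "move_arm", "arguments": {
  "moves": [0, -0.03, 0, 0, 0, -0.03, 0, 0]
}}

```text
t: 21.95
eef_pos: [540.1, -126.2, 113.2]
tcp_rot: [3.138, -0.005, 0.074]
ft_force: [0.9, -8.3, 9.0]
opening: 0.008
grip_force: 4.7
```

{"name": "move_arm", "arguments": {
  "moves": [0, -0.03, 0, 0, 0, -0.03, 0, 0]
}}

```text
t: 22.2
eef_pos: [539.4, -117.4, 112.8]
tcp_rot: [3.138, -0.005, 0.074]
ft_force: [2.1, -11.1, -0.7]
opening: 0.004
grip_force: 5.9
```

```bash
python3 -c "
from h import *
rel()"
```

```text
t 22.2 rel x 1.6 y 0.3 z 37.8 Fx 1.3 Fy -11.3 Fz -0.7 Mx -2.167 open 0.004
```

Torque is up: about 0.42 N m against 0.29 free. I'll creep from here in single small rows.

{"name": "move_arm", "arguments": {
  "moves": [0, -0.012, 0, 0]
}}

```text
t: 22.32
eef_pos: [539.3, -115.8, 112.6]
tcp_rot: [3.138, -0.005, 0.075]
ft_force: [2.2, -13.1, -1.2]
opening: 0.005
grip_force: 6.3
```

{"name": "move_arm", "arguments": {
  "moves": [0, -0.012, 0, 0]
}}

```text
t: 22.45
eef_pos: [539.2, -114.3, 112.4]
tcp_rot: [3.137, -0.004, 0.075]
ft_force: [3.1, -14.6, -2.8]
opening: 0.003
grip_force: 6.5
```

```bash
python3 - <<'E'
from h import *
rel()
im=viewer.read_camera("side")[:,:,::-1]; cv2.imwrite("pics/s5.png",cv2.resize(im[180:280,260:380],None,fx=6,fy=6,interpolation=cv2.INTER_CUBIC)); rel()
E
```

```text
t 22.45 rel x 1.6 y 3.5 z 37.4 Fx 2.0 Fy -14.8 Fz -2.8 Mx -2.772 open 0.003
t 22.5 rel x 1.5 y 3.6 z 37.4 Fx 2.1 Fy -12.8 Fz -2.0 Mx -2.453 open 0.003
```

View pics/s5.png

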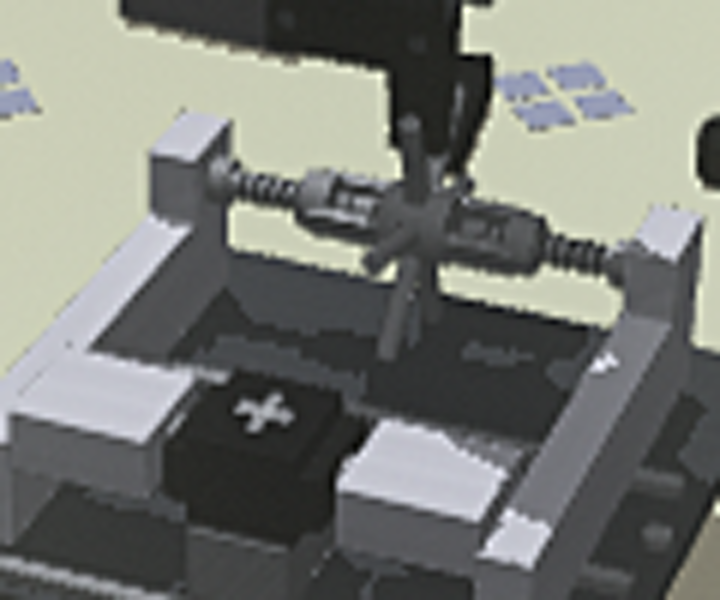

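In motion the axis torque now reads 0.48–0.53 N m by the formula that gave 0.29 free. That is about 40 N of clamping, and the picture shows both pads against the block. I'll stop here and leave straight up.

{"name": "move_arm", "arguments": {
  "moves": [0, 0.01, 0, 0, 0, 0, -0.14, 0, 0, 0, -0.2, 0, 0, 0, -0.3, 0, 0, 0, -0.3, 0, 0, 0, 0, 0, 0, 0, 0, 0]
}}

```text
t: 23.38
eef_pos: [537.4, -113.8, 252.0]
tcp_rot: [3.141, -0.0, 0.074]
ft_force: [0.4, -0.6, -0.2]
opening: 0.006
grip_force: 0.0
```

```bash
python3 - <<'E'
from h import *
rel()
im=viewer.read_camera("side"); g=im.astype(int)
sub=g[235:275,295:325]; m=(sub.min(2)>95); ys,xs=np.nonzero(m)
n,l,s,c=cv2.connectedComponentsWithStats(m.astype(np.uint8)); print("bright blobs",[(s[i,4],(c[i]+[295,235]).round(1)) for i in range(1,n)]); print("expected cross",proj("side",[525.3,51.3,85]))
E
```

```text
t 23.38 rel x -0.2 y 4.2 z 177.0 Fx 0.3 Fy -0.6 Fz -0.2 Mx 0.018 open 0.006
bright blobs [(np.int32(6), array([323.5, 236.5])), (np.int32(6), array([296. , 242.5])), (np.int32(28), array([303.6, 248.4])), (np.int32(10), array([319.5, 247.7])), (np.int32(78), array([321.1, 257.3]))]
expected cross [304.14690615 248.623793  ]
```

```bash
python3 -c "
from cell import order
print(order.job_done())"
```

```text
the job is handed in; nothing more can be done
None
```

The black specimen is upright on the anvil, clamped by both jaws at an estimated 40 N, and I handed the job in at 23.4 s with the hand clear; no result came back. The force comes from the turning torque, which rose from 0.29 N m free to about 0.48–0.53. Readings earlier in the last stroke did not fit a steady rise in force, so the figure is good to perhaps 10 N.

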